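# Find the jig's blind hole with the locating pin and lock the index bar

### The arm

A 6-joint arm with a two-finger parallel gripper is mounted at the origin on a cart in front of the work surface, level with it; the furniture and walls round the work are solid. World frame = base frame: x ahead of the robot, y to its left, z up, the work surface at z = 0. Lengths are in m, angles in degrees, forces in N, time in s.
With the tool pointing down it reaches from about 0.275 to 0.825 m from the base axis. Payload 4.9 kg.
Tool frame: the origin (TCP) lies midway between the tips of the shut fingers; the grasp point (between the pads) lies ctrl.pinch_z behind it (ctrl.pinch_z is the distance from the TCP to the grasp point, in m); z points along the fingers, y is the line along which they close (so a half turn about z gives the same grasp; the last joint's range is limited). The gripper opens to 85 mm and grips with 20 to 120 N. Pads are 22 mm wide; open, the fingers measure 114 mm over their backs; the gripper's body (76 mm by 85 mm) begins 54 mm behind the grasp point. The pads swing forward as they close: fully open they stand 13 mm farther back than shut.
Start: joints at [69.488, 18.69, -11.035, 60.275, 0, 82.311], TCP at [0.122, 0.536, 0.231] pointing down, gripper open.
Joint ranges: [-152.03, 152.03], [-55.5, 102.48], [-74.3, 77.21], [-110.64, 120.58], [-84.22, 78.4], [-180, 180]. Speed limits (degrees/s): [147.25, 147.25, 180, 180, 180, 180].

### API

Orientations are given as a 3x3 rotation matrix whose columns are the frame's x, y, z axes.
In Python, from plant import monitor, eyes, job, ctrl gives the robot as it stands. The module is installed in compiled form; this text tells all that it offers.
- The arm moves only by the shell command python3 -m inch 'ROWS' [FORCE]. ROWS is JSON, a list of rows, each a list of 3 entries, a list of its own where there are three numbers: the shift along the tool's x, y, z each as a share of 80 cm, from -1 to 1, then the turn, a rotation vector about the tool's x, y, z each as a share of 0.5 rad, from -1 to 1, then the opening, from 0 (shut) to 1 (fully open). In form: [[[dx, dy, dz], [ax, ay, az], gripper], ...]. A call has 1 to 12 rows; each row shifts and turns the commanded pose from where the row before left it, along the tool's axes as they then stand; what a row does not reach is not made up. A row lasts 1/10 s, in which the tool goes at most 50 mm and 8.59 degrees, less where a joint would pass 70% of its speed; a pose out of reach is approached as far as the arm can. A call with a number of a shift or a turn outside -1 to 1 is refused whole. A call with a gripper value outside its range is refused whole. The fingers move at their own pace and stop on an object; FORCE is the grip in N (left out, the last holds). Time passes only in rows, so rows that do not move let the fingers close. It gives the time, the measured TCP pose, the force, the opening and the grip force at its end, in the units of the state.
- monitor.observe(): the state, without advancing time (a new reading comes with each control period).
- eyes.get_image(name): name is "scene" or "top" or "wrist"; returns a dict with "color" (384x512x3 uint8, blue, green, red), "range_z" (384x512 float32, m along the optical axis (not along the pixel's ray), 0 where there is no reading), "vfov" (degrees; the focal length in pixels is half the picture's height over the tangent of half this angle, whatever the lens; pixels are square), "cx", "cy" (the principal point, pixels), "xyz" and "rotation" of the camera in the world; the wrist camera has in their place "hand_eye" (4x4, takes a point from camera to tool coordinates, whose origin is the TCP and whose axes are the flange's). Camera axes: x right, y down, z forward; pixel columns grow to the right and rows downward; lengths in m; the calibration is good to about 2 mm. The wrist camera is an equidistant fisheye: a pixel r from the principal point sees the ray r / f radians off the axis. A picture is of the moment at which its call begins: read the wrist's pose just before it.
- job.job_done(): hands the job in; it is judged then, once.
The state is a dict: "t": time; "joints": joint angles; "qvel": joint speeds; "effort": joint torques, N m; "tcp_pos": TCP position; "orientation": TCP orientation; "force": force on the tool from outside, world axes, zero at the start; "ft_torque": the same for the moment, N m; "opening": opening from 0.0 (shut) to 1.0 (fully open); "grip_force": force on a finger pad.
Only numpy, scipy, OpenCV 4.12 (cv2) and the standard library are available. Lean on these libraries where they do the work, as an engineer would, in place of code of your own. Each camera call takes 0.05 s, during which the arm holds its last target. There are 200 camera calls.

### The job

Lock the index bar of the lens drilling jig: take the brass-headed locating pin from its stand, set its tip down on the dark bar in the jig's slot at the end by the red dot, and slide the tip along the slot away from the dot, without lifting it off the bar, until it drops into the unmarked blind hole. Push the pin fully home, collar down on the deck, and let go of it so that it stays there upright. Leave the dropper bottle, the black cup and the loose lens where they are.

Things in the scene. Friction and masses are not known exactly. Their poses are not given: they have to be found in the camera images.
- jig: Fixed lens drilling jig, bare aluminium block 80 (x) x 230 (y) x 32 (z) mm, on its +x side a 72 mm round black lens nest (to x = 118, 25 mm high). Origin: centre of the block's underside, z up. Deck (top) at z = 32. Slot in the deck: x -8 to 8, y -55 to 55 mm. A red dot (12 mm) on the deck at y = -70 marks the start end.
- slot_start (a point): Where the tip is set down, on the dark bar at jig x 0, y -45, z 26 mm; axes as the jig's. The bar, immovable, fills the slot's bottom; its flat top is 6 mm below the deck. On the slot's centre line, at jig y between -15 and +40 mm, different each time and not listed, it has one blind round hole, 12 mm wide, 16 mm deep, rim chamfered 1 mm.
- pin_grip (a point): On the pin's axis, in its head, 45 mm above the tip; z up. Pin: loose, about 70 g, 61 mm long, stands upright in its stand. From the tip: round steel shank 10 mm thick, 21 mm long, its end tapered over 3.5 mm to a 5.6 mm flat; collar 22 mm wide, 4 mm thick; round brass head 18 mm wide, 36 mm tall. With the collar on the deck the tip is 15 mm below the bar's top.
- pin_tip (a point): The middle of the pin's flat lower end, on its axis. z points up along the pin.
- pin_stand: Fixed grey stand of the pin, 44 x 44 x 34 mm on a 56 mm square rubber foot; the pin stands in a 12 mm hole in its middle, collar on the stand's top. Origin: centre of the underside, z up.
- bottle: Dropper bottle, white with a dark blue cap, 30 mm wide, 100 mm tall, loose; bystander. Origin: centre of the underside.
- cup: Black cup, 70 mm wide, 58 mm tall, loose; bystander. Origin: centre of the underside.
- blank: Loose clear round lens blank lying flat, 66 mm wide, 9 mm thick; bystander. Origin: centre of the underside.
- pin: The locating pin as a whole (see pin_grip); its origin is at the tip, as pin_tip.
Things that resemble listed ones, but are neither listed nor needed, are in the scene too. Leave any blue or purple look-alike of the pin alone.

How it is judged (in metres and radians):
On the way, in this order (a step that is already met when the one before it is completed fails the run):
1. the pin's tip has been set on the bar in the slot at the red-dot end: at jig y -54 to -35 mm, within 2.5 mm of the bar's top height, for 0.1 s (x of pin_tip in the frame of jig between -0.007 and 0.007 m and z of pin_tip in the frame of jig between 0.0235 and 0.0285 m and y of pin_tip in the frame of jig between -0.054 and -0.035 m), for 0.1 s.
2. the tip has slid on along the bar, still within 2.5 mm of its top height and inside the slot, through jig y -32 to -20 mm, for 0.1 s (x of pin_tip in the frame of jig between -0.007 and 0.007 m and z of pin_tip in the frame of jig between 0.0235 and 0.0285 m and y of pin_tip in the frame of jig between -0.032 and -0.02 m), for 0.1 s.
At the end, for the whole second after the job is handed in: The pin stands in the hole released and at rest: its tip at least 12.5 mm below the bar's top (collar within 2.5 mm of the deck), within 4 mm of the slot's centre line, upright within 0.1 rad (z of pin_tip in the frame of jig between 0.005 and 0.0135 m and x of pin_tip in the frame of jig between -0.004 and 0.004 m and y of pin_tip in the frame of jig between -0.02 and 0.045 m and angle between pin_tip's own z axis and vertical below 0.1 rad and linear speed of pin below 0.02 m/s); the robot touches nothing.
It fails at once if the dropper bottle was moved by more than 30 mm (distance of bottle from where it was at the start of the episode above 0.03 m).
It fails at once if the black cup was moved by more than 30 mm (distance of cup from where it was at the start of the episode above 0.03 m).
It fails at once if the loose lens was moved by more than 30 mm (distance of blank from where it was at the start of the episode above 0.03 m).
It fails at once if the tip was lifted off the bar, or put in from above, past the start end of the slot (more than 4 mm above the bar's top, still within the slot, jig y -18 to 50 mm) (z of pin_tip in the frame of jig between 0.03 and 0.0318 m and x of pin_tip in the frame of jig between -0.008 and 0.008 m and y of pin_tip in the frame of jig between -0.018 and 0.05 m).
It also fails if it takes over 54 s, if anything falls off the work surface, if the arm or the gripper's body presses on something with over 40 N, if the wrist force passes 120 N, or if a joint passes its speed limit or range.

## Working session

There is one attempt and no reset: what is moved stays moved. The work goes in short steps, Python scripts to look and compute and a shell command to move; the robot and the scene stay as the last step left them, time stands still between calls to the robot, and variables do not carry over. Pictures are saved under pics/ and viewed, at most 10 in all, crops included, and the job is handed in when it is done.

```bash
mkdir -p pics
cat > h.py <<'E'
import numpy as np,cv2
from plant import monitor,eyes,job,ctrl
def grab(n,f):
    s=monitor.observe(); im=eyes.get_image(n); cv2.imwrite('pics/'+f+'.png',im['color'])
    np.savez('pics/'+f+'.npz',s_pos=s['tcp_pos'],s_R=s['orientation'],**im); return im
def load(f): return dict(np.load('pics/'+f+'.npz',allow_pickle=True))
def cloud(im):
    d=im['range_z'];h,w=d.shape;f=h/2/np.tan(np.radians(float(im['vfov']))/2)
    v,u=np.mgrid[:h,:w];x=(u-im['cx'])/f;y=(v-im['cy'])/f
    if 'hand_eye' in im:
        r=np.hypot(x,y)+1e-9;k=np.tan(np.minimum(r,1.5))/r;P=np.dstack([x*k*d,y*k*d,d])
        H=im['hand_eye'];P=P@H[:3,:3].T+H[:3,3];return P@np.array(im['s_R']).T+im['s_pos']
    return np.dstack([x*d,y*d,d])@np.array(im['rotation']).T+im['xyz']
E
python3 - <<'E'
from h import *
a=grab('scene','scene1');b=grab('top','top1')
cv2.imwrite('pics/both.png',cv2.resize(np.vstack([a['color'],b['color']]),None,fx=.78,fy=.78))
s=monitor.observe();print(s,ctrl.pinch_z)
for i in(a,b):print(i['xyz'],np.array(i['rotation']).round(3).tolist(),i['vfov'])
E
```

```text
{'t': 0.1, 'joints': array([ 6.94878884e+01,  1.87272736e+01, -1.10845767e+01,  6.02756176e+01,
        2.19048920e-03,  8.23105103e+01]), 'qvel': array([ 0.06080448,  0.00023183,  0.21749554,  0.04315417, -0.10522964,
       -0.03043215]), 'effort': array([ 1.36953433e-03, -4.44238687e+01,  2.63038266e+01,  7.86105345e-03,
       -2.78316293e-05,  3.53318271e-06]), 'tcp_pos': array([0.12186441, 0.53580681, 0.23059767]), 'orientation': array([[-9.75061729e-01,  2.21933094e-01, -5.70737050e-04],
       [ 2.21933696e-01,  9.75060731e-01, -1.41641666e-03],
       [ 2.42153553e-04, -1.50775946e-03, -9.99998834e-01]]), 'force': array([-0.13330808, -0.40578932,  1.01170933]), 'ft_torque': array([-0.00707545,  0.01813231,  0.02397658]), 'grip_force': 0.0, 'opening': 1.0041089542009856} 0.0187
[0.1463885  0.73614034 0.49216938] [[-0.901, -0.174, 0.398], [-0.434, 0.406, -0.805], [-0.022, -0.897, -0.441]] 56.438816818604295
[ 0.43723295 -0.007308    1.29425568] [[0.003, -0.999, 0.051], [-1.0, -0.002, 0.008], [-0.008, -0.051, -0.999]] 44.48655795242283
```

View pics/top1.png

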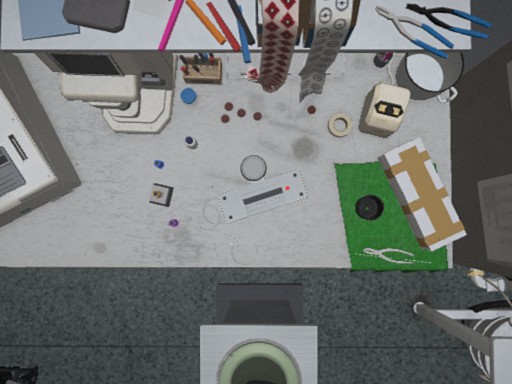

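View pics/scene1.png

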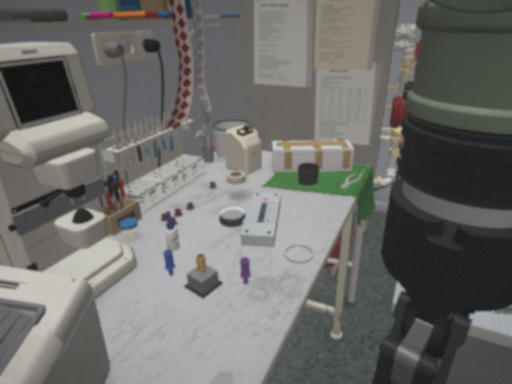

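Top view: brass-headed pin in its stand at (157,193). Look-alikes are blue at (159,163) and purple at (173,223); only the middle one is brass and in a grey stand. The jig's red dot is at (287,188), with the slot running left to about (244,205). The cup is at (370,207), the bottle at (191,142), and a clear ring (the lens) near (212,211).

Run:
```python
from h import *
b=load('top1');P=cloud(b);c=b['color'].astype(int)
def reg(u0,u1,v0,v1):
    m=np.zeros(P.shape[:2],bool);m[v0:v1,u0:u1]=1;return m
# jig
m=reg(205,320,160,230)&(abs(P[...,2]-.032)<.005)
n,l,st,ce=cv2.connectedComponentsWithStats(m.astype(np.uint8));k=1+st[1:,4].argmax();Q=P[l==k]
r=cv2.minAreaRect((Q[:,:2]*1000).astype(np.float32));print('jig',r,np.median(Q[:,2]),len(Q))
red=(c[...,2]>c[...,1]+60)&reg(270,305,175,200);print('red',P[red].mean(0),red.sum())
dark=(c.sum(2)<240)&reg(235,285,180,212);Qd=P[dark];r2=cv2.minAreaRect((Qd[:,:2]*1000).astype(np.float32));print('slot',r2,np.median(Qd[:,2]),Qd.mean(0))
for nm,mm in dict(stand=reg(140,185,175,212)&(abs(P[...,2]-.034)<.006),head=reg(140,185,175,212)&(P[...,2]>.055),blue=reg(150,168,155,170)&(P[...,2]>.02),purp=reg(165,182,215,230)&(P[...,2]>.02),bottle=reg(180,202,130,152)&(P[...,2]>.06)).items():
    q=P[mm];print(nm,len(q),q.mean(0).round(4),q.min(0).round(3),q.max(0).round(3))
a=load('scene1');A=cloud(a)
q=A[250:275,190:212];q=q[(q[...,2]>.045)&(q[...,2]<.1)];print('scene head',len(q),q.mean(0),q.min(0),q.max(0))
x=cv2.resize(b['color'][130:240,135:315],None,fx=3,fy=3,interpolation=2);y=cv2.resize(a['color'][190:300,140:320],None,fx=3,fy=3,interpolation=2)
cv2.imwrite('pics/crop.png',np.vstack([x,y])[:600] if 0 else cv2.resize(np.vstack([x,y]),None,fx=.9,fy=.9))
```

```text
jig ((499.7802429199219, -8.764389038085938), (79.98680877685547, 229.9593963623047), 18.27823257446289) 0.031910847389089114 2238
red [ 0.52169381 -0.07585999  0.03249901] 16
slot ((501.7888488769531, 0.5294876098632812), (86.80536651611328, 96.85231018066406), 55.05341720581055) 0.025266580569322294 [ 0.50119436 -0.00999745  0.03227752]
stand 215 [0.5031 0.2685 0.0341] [0.479 0.245 0.029] [0.528 0.296 0.04 ]
head 54 [0.4936 0.2281 0.2533] [ 0.437 -0.007  0.057] [0.512 0.279 1.294]
blue 66 [0.5816 0.2638 0.0682] [ 0.437 -0.007  0.02 ] [0.594 0.278 1.294]
purp 64 [0.4278 0.2198 0.0885] [ 0.417 -0.007  0.021] [0.437 0.238 1.294]
bottle 47 [0.6387 0.1801 0.1025] [ 0.437 -0.007  0.063] [0.655 0.195 1.294]
scene head 145 [0.50191584 0.27526964 0.06304488] [0.49557108 0.26473692 0.04523101] [0.51342554 0.28122508 0.07505618]
```

View pics/crop.png

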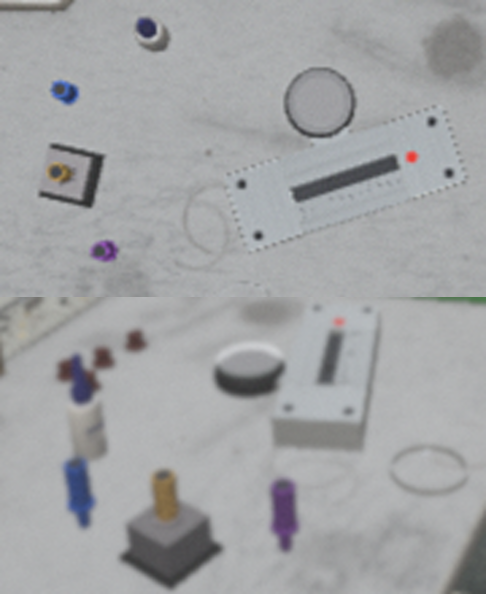

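Crop: the brass head sits in the grey stand on a black foot, at crop (60,172) and (165,495). The blue one at (65,92) and the purple one at (104,250) are free-standing decoys. Jig: centre (0.4998, -0.0088), yaw 18.3°, deck at 0.032, which matches the given sizes. I'll turn the tool so the fingers close along jig y, then go in by an inner path, clear of the machine.

```bash
python3 -m inch '[[[0,0,0],[0,0,-0.2715],1],[[0,0,0],[0,0,-0.2715],1],[[0,0,0],[0,0,-0.2715],1],[[0,0,0],[0,0,-0.2715],1],[[-0.0134,-0.0482,0],[0,0,0],1],[[-0.0134,-0.0482,0],[0,0,0],1],[[-0.0134,-0.0482,0],[0,0,0],1],[[-0.0134,-0.0482,0],[0,0,0],1],[[-0.0134,-0.0482,0],[0,0,0],1],[[-0.0134,-0.0482,0],[0,0,0],1],[[-0.0134,-0.0482,0],[0,0,0],1],[[-0.0134,-0.0482,0],[0,0,0],1]]'
python3 -m inch '[[[-0.0396,-0.0131,0],[0,0,0],1],[[-0.0396,-0.0131,0],[0,0,0],1],[[-0.0396,-0.0131,0],[0,0,0],1],[[-0.0396,-0.0131,0],[0,0,0],1],[[-0.0396,-0.0131,0],[0,0,0],1],[[-0.0396,-0.0131,0],[0,0,0],1],[[0,0,0],[0,0,0],1],[[0,0,0],[0,0,0],1]]'
cat > pin.py <<'E'
from h import *
import sys
f=sys.argv[1];im=grab('wrist',f);im=load(f);P=cloud(im);c=im['color'].astype(int);ok=im['range_z']>0.02
hv=cv2.cvtColor(im['color'],cv2.COLOR_BGR2HSV)
near=ok&(np.hypot(P[...,0]-.503,P[...,1]-.27)<.05)
top=near&(P[...,2]>.066)&(P[...,2]<.085);st=near&(abs(P[...,2]-.034)<.004)
for n,m in(('top',top),('stand',st)):
    Q=P[m];v,u=np.nonzero(m);print(n,len(Q),Q.mean(0).round(4),np.median(Q[:,2]).round(4),'circle',cv2.minEnclosingCircle((Q[:,:2]*1000).astype(np.float32)),'rect',cv2.minAreaRect((Q[:,:2]*1000).astype(np.float32)),u.mean(),v.mean())
s=monitor.observe();print(s['t'],s['tcp_pos'],np.array(s['orientation']).round(4).tolist(),s['joints'])
E
python3 pin.py w1
```

```text
t: 1.3
tcp_pos: [0.3007, 0.2688, 0.2311]
orientation: [[-0.949, -0.314, -0.0], [-0.314, 0.949, -0.0], [0.0, -0.0, -1.0]]
force: [0.1, -0.0, 0.4]
opening: 1.003
grip_force: 0.0
t: 2.1
tcp_pos: [0.5002, 0.2699, 0.2303]
orientation: [[-0.95, -0.313, -0.002], [-0.313, 0.95, -0.001], [0.002, 0.0, -1.0]]
force: [0.1, -0.5, -0.7]
opening: 0.998
grip_force: 0.0
top 241 [0.504  0.2699 0.0731] 0.0734 circle ((504.794677734375, 269.9931335449219), 9.001832008361816) rect ((504.6522521972656, 270.37054443359375), (17.919662475585938, 16.919605255126953), 19.482616424560547) 255.74273858921163 175.38589211618256
stand 1023 [0.5028 0.2694 0.0335] 0.0334 circle ((505.7191162109375, 270.04998779296875), 30.630168914794922) rect ((505.26556396484375, 270.0515441894531), (44.225914001464844, 43.63070297241211), 76.6386489868164) 255.87390029325513 165.69208211143695
2.15 [0.4995145  0.26999951 0.23059452] [[-0.9495, -0.3138, -0.002], [-0.3138, 0.9495, -0.0006], [0.0021, 0.0001, -1.0]] [ 2.09393233e+01  2.06956252e+01 -8.22166348e+00  6.12030326e+01
  9.91821174e-03  2.65359159e+00]
```

View pics/w1.png

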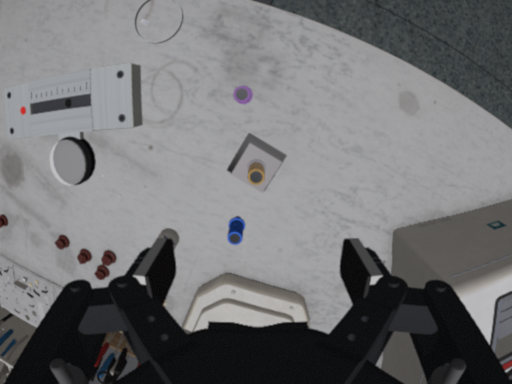

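The wrist view shows the brass head at (256,175) in the stand. It also shows a dark spot in the slot at (68,103), likely the hole. Pin axis is at (0.505, 0.270), with the top at z 0.0734 as it should be. Descending and grasping.

```bash
python3 -m inch '[[[-0.006,-0.002,0.034],[0,0,0],1],[[0,0,0.034],[0,0,0],1],[[0,0,0.034],[0,0,0],1],[[0,0,0.034],[0,0,0],1],[[0,0,0.034],[0,0,0],1],[[0,0,0.034],[0,0,0],1],[[0,0,0.034],[0,0,0],1],[[0,0,0],[0,0,0],1],[[0,0,0],[0,0,0],1]]' && python3 -m inch '[[[0,0,0],[0,0,0],0],[[0,0,0],[0,0,0],0],[[0,0,0],[0,0,0],0],[[0,0,0],[0,0,0],0],[[0,0,0],[0,0,0],0],[[0,0,0],[0,0,0],0],[[0,0,0],[0,0,0],0],[[0,0,0],[0,0,0],0]]' 60
python3 - <<'E'
from h import *
im=load('w1');P=cloud(im);c=im['color'].astype(int);d=im['range_z']
J=np.array([.4998,-.0088]);a=np.radians(18.28);R=np.array([[np.cos(a),-np.sin(a)],[np.sin(a),np.cos(a)]])
L=(P[...,:2]-J)@R
m=(d>0)&(abs(L[...,0])<.006)&(abs(L[...,1])<.06)
for y in np.arange(-55,58,4):
    k=m&(abs(L[...,1]*1000-y)<2)
    if k.any():print(y,k.sum(),c[k].sum(1).mean().round(),(P[k][:,2].min()*1000).round(1),(np.median(P[k][:,2])*1000).round(1))
E
```

```text
t: 3.05
tcp_pos: [0.5044, 0.2704, 0.0413]
orientation: [[-0.949, -0.315, -0.001], [-0.315, 0.949, -0.0], [0.001, 0.0, -1.0]]
force: [0.3, -0.4, 1.0]
opening: 1.002
grip_force: 0.0
t: 3.85
tcp_pos: [0.5059, 0.2703, 0.0415]
orientation: [[-0.949, -0.314, 0.001], [-0.314, 0.949, 0.0], [-0.001, -0.0, -1.0]]
force: [-1.4, -1.1, 6.3]
opening: 0.194
grip_force: 58.4
-55 34 257.0 24.8 27.0
-51 17 176.0 23.5 25.3
-47 15 176.0 23.9 25.5
-43 17 178.0 23.6 25.6
-39 17 176.0 24.2 25.4
-35 15 178.0 23.8 25.2
-31 16 177.0 24.2 25.5
-27 18 176.0 24.5 25.7
-23 19 176.0 24.1 25.1
-19 18 177.0 23.7 25.7
-15 18 176.0 24.2 25.3
-11 18 178.0 23.9 25.5
-7 17 176.0 24.5 25.7
-3 18 176.0 24.1 25.4
1 23 179.0 24.1 24.9
5 31 148.0 8.5 24.8
9 44 111.0 9.2 18.6
13 2 170.0 24.7 25.2
17 5 165.0 24.4 24.8
21 20 180.0 23.6 25.3
25 22 180.0 24.1 25.2
29 18 182.0 24.5 25.4
33 24 183.0 23.0 25.6
37 18 185.0 23.8 25.2
41 25 183.0 23.0 25.5
45 21 185.0 24.0 25.4
49 25 215.0 24.3 25.3
53 3 374.0 26.7 29.1
57 26 465.0 30.3 31.2
```

Grasped (opening 0.194, about 17 mm, 58 N). The depth profile puts the hole at about jig y +8. Lifting and carrying the pin above the start end.

```bash
python3 -m inch '[[[0,0,-0.03],[0,0,0],0],[[0,0,-0.05],[0,0,0],0],[[0,0,-0.05],[0,0,0],0],[[0.0144,-0.0481,0],[0,0,0],0],[[0.0144,-0.0481,0],[0,0,0],0],[[0.0144,-0.0481,0],[0,0,0],0],[[0.0144,-0.0481,0],[0,0,0],0],[[0.0144,-0.0481,0],[0,0,0],0],[[0.0144,-0.0481,0],[0,0,0],0],[[0.0144,-0.0481,0],[0,0,0],0],[[0.0144,-0.0481,0],[0,0,0],0]]' && python3 -m inch '[[[0,0,0],[0,0,0],0],[[0,0,0],[0,0,0],0],[[0,0,0],[0,0,0],0]]'
cat > jig.py <<'E'
from h import *
import sys
f=sys.argv[1];grab('wrist',f);im=load(f);P=cloud(im);c=im['color'].astype(int);d=im['range_z']
J=np.array([.4998,-.0088]);a=np.radians(18.28);R=np.array([[np.cos(a),-np.sin(a)],[np.sin(a),np.cos(a)]])
L=((P[...,:2]-J)@R)*1000;z=P[...,2]*1000;ok=d>0
bar=ok&(abs(L[...,0])<14)&(abs(L[...,1])<60)&(z<29)&(z>22);print('bar',cv2.minAreaRect(L[bar].astype(np.float32)),np.median(z[bar]))
deck=ok&(abs(L[...,0])<48)&(abs(L[...,1])<125)&(abs(z-32)<3);print('deck',cv2.minAreaRect(L[deck].astype(np.float32)),np.median(z[deck]))
red=ok&(c[...,2]>c[...,1]+60)&(c[...,2]>c[...,0]+60)&(abs(L[...,0])<15)&(abs(L[...,1]+70)<15);print('red',L[red].mean(0),red.sum())
hole=ok&(abs(L[...,0])<9)&(abs(L[...,1])<50)&(z<18);print('hole',L[hole].mean(0) if hole.any() else 0,hole.sum())
s=monitor.observe();print(s['t'],s['tcp_pos'],'tcp in jig',(s['tcp_pos'][:2]-J)@R*1000,s['grip_force'],s['opening'])
E
python3 jig.py w2
```

```text
t: 4.95
tcp_pos: [0.5142, -0.0525, 0.1447]
orientation: [[-0.949, -0.314, -0.0], [-0.314, 0.949, 0.0], [0.0, 0.0, -1.0]]
force: [1.1, 1.0, -1.1]
opening: 0.189
grip_force: 59.1
t: 5.25
tcp_pos: [0.5142, -0.0502, 0.1446]
orientation: [[-0.949, -0.314, -0.001], [-0.314, 0.949, 0.001], [0.001, 0.001, -1.0]]
force: [0.1, -0.2, -0.6]
opening: 0.192
grip_force: 59.2
bar ((2.2362866401672363, -0.7488861083984375), (110.87565612792969, 14.561519622802734), 89.8345718383789) 25.476953783389128
deck ((1.1054878234863281, -0.9092025756835938), (80.46622467041016, 230.2041778564453), 0.12447477132081985) 31.44041327604377
red [  1.29437314 -71.02370122] 134
hole [ 3.99159318 14.72799993] 85
5.3 [ 0.51430444 -0.04987207  0.14463459] tcp in jig [  0.88976455 -43.54884117] 59.1544246673584 0.19267307817920437
```

View pics/w2.png

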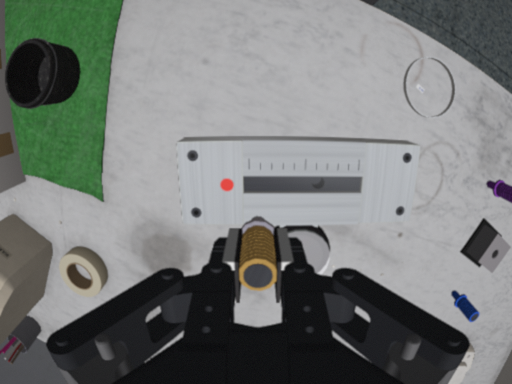

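The pin hangs upright in the gripper. The slot spans (244–361, 184) with the hole at (318,184), about jig y +10 to 15. The red dot is at (227,184). The tip is within about 1 mm of the centre line, near jig y -43. Descending.

```bash
python3 -m inch '[[[0,-0.002,0.02],[0,0,0],0],[[0,0,0.02],[0,0,0],0],[[0,0,0.02],[0,0,0],0],[[0,0,0.02],[0,0,0],0],[[0,0,0.02],[0,0,0],0],[[0,0,0.006],[0,0,0],0],[[0,0,0],[0,0,0],0],[[0,0,0],[0,0,0],0]]'; python3 -m inch '[[[0,0,0.0012],[0,0,0],0],[[0,0,0.0012],[0,0,0],0],[[0,0,0.0012],[0,0,0],0],[[0,0,0.0012],[0,0,0],0],[[0,0,0],[0,0,0],0]]';python3 -m inch '[[[0,0,0.0012],[0,0,0],0],[[0,0,0],[0,0,0],0]]'
```

```text
t: 6.1
tcp_pos: [0.5156, -0.052, 0.0606]
orientation: [[-0.949, -0.315, 0.001], [-0.315, 0.949, -0.0], [-0.001, -0.0, -1.0]]
force: [0.1, -0.0, -1.1]
opening: 0.191
grip_force: 59.2
t: 6.6
tcp_pos: [0.5151, -0.0525, 0.0562]
orientation: [[-0.95, -0.314, -0.0], [-0.314, 0.95, 0.0], [0.0, 0.0, -1.0]]
force: [-0.4, 0.1, -1.1]
opening: 0.195
grip_force: 59.2
t: 6.8
tcp_pos: [0.5151, -0.0525, 0.0552]
orientation: [[-0.95, -0.314, -0.0], [-0.314, 0.95, 0.0], [0.0, 0.0, -1.0]]
force: [-0.0, 0.2, -1.1]
opening: 0.192
grip_force: 59.2
```

```bash
python3 -m inch '[[[0,0,0.0012],[0,0,0],0],[[0,0,0],[0,0,0],0]]'|grep -E 'tcp|force';python3 -m inch '[[[0,0,0.0012],[0,0,0],0],[[0,0,0],[0,0,0],0]]'|grep -E 'tcp|force'
```

```text
tcp_pos: [0.5153, -0.0525, 0.0545]
force: [0.3, 0.2, 0.7]
grip_force: 59.6
tcp_pos: [0.5155, -0.0525, 0.0543]
force: [-2.0, 0.7, 9.0]
grip_force: 60.6
```

In contact at 9 N. Sliding along +y.

```bash
python3 -m inch '[[[0,0.003,0],[0,0,0],0],[[0,0.003,0],[0,0,0],0],[[0,0.003,0],[0,0,0],0],[[0,0.003,0],[0,0,0],0],[[0,0.003,0],[0,0,0],0],[[0,0,0],[0,0,0],0]]'|grep -E 'tcp|ori|force';python3 -m inch '[[[0,0.003,0],[0,0,0],0],[[0,0.003,0],[0,0,0],0],[[0,0.003,0],[0,0,0],0],[[0,0.003,0],[0,0,0],0],[[0,0.003,0],[0,0,0],0],[[0,0.003,0],[0,0,0],0],[[0,0.003,0],[0,0,0],0],[[0,0,0],[0,0,0],0]]'|grep -E 'tcp|ori|force'; python3 jig.py w3
```

```text
tcp_pos: [0.513, -0.0418, 0.0544]
orientation: [[-0.95, -0.314, 0.003], [-0.314, 0.95, -0.002], [-0.002, -0.003, -1.0]]
force: [1.2, -2.1, 6.5]
grip_force: 60.0
tcp_pos: [0.5078, -0.0258, 0.0544]
orientation: [[-0.95, -0.314, 0.003], [-0.314, 0.95, -0.002], [-0.003, -0.003, -1.0]]
force: [1.2, -2.3, 5.9]
grip_force: 60.0
bar ((2.676065444946289, -0.9627151489257812), (111.09828186035156, 15.168371200561523), 89.92222595214844) 25.523141664654062
deck ((1.127410888671875, -1.1907272338867188), (80.84856414794922, 230.24363708496094), 0.1506882756948471) 31.447633110650635
red [  1.35532338 -71.12914825] 251
hole [ 5.28700527 14.2696402 ] 155
8.65 [ 0.50781916 -0.0258359   0.05436248] tcp in jig [  2.27097893 -18.69148365] 59.98293220996857 0.19134010160868897
```

```bash
python3 -m inch '[[[0,0.003,0],[0,0,0],0],[[0,0.003,0],[0,0,0],0],[[0,0.003,0],[0,0,0],0],[[0,0.003,0],[0,0,0],0],[[0,0.003,0],[0,0,0],0],[[0,0.003,0],[0,0,0],0],[[0,0.003,0],[0,0,0],0],[[0,0.003,0],[0,0,0],0],[[0,0,0],[0,0,0],0]]'|grep -E 'tcp|force';for i in 1 ; do python3 -m inch '[[[0,0.0025,0.0005],[0,0,0],0],[[0,0.0025,0],[0,0,0],0],[[0,0,0],[0,0,0],0]]'|grep -E 'tcp|force'; done
python3 - <<'E'
from h import *
im=load('w3');P=cloud(im);v,u=np.mgrid[:384,:512]
# rim of hole: intersect dark blob rays w/ bar plane
c=im['color'].astype(int).sum(2);J=np.array([.4998,-.0088]);a=np.radians(18.28);R=np.array([[np.cos(a),-np.sin(a)],[np.sin(a),np.cos(a)]])
H=im['hand_eye'];C=np.array(im['s_R'])@H[:3,3]+im['s_pos']
d=P-C;k=(.026-C[2])/d[...,2];B=(C+d*k[...,None])[...,:2];L=(B-J)@R*1000
m=(im['range_z']>0)&(abs(L[...,1]-12)<18)&(abs(L[...,0]-1.5)<9)
for y in range(-4,30,2):
  k=m&(abs(L[...,1]-y)<1)&(abs(L[...,0]-1.2)<4);print(y,k.sum(),c[k].mean().round() if k.any() else 0,(P[k][:,2].mean()*1000).round(1) if k.any() else 0)
h=m&(P[...,2]<.021);print(h.sum(),L[h].min(0),L[h].max(0))
E
```

```text
tcp_pos: [0.5018, -0.0076, 0.0544]
force: [1.3, -2.5, 6.0]
grip_force: 60.0
tcp_pos: [0.5011, -0.0044, 0.0543]
force: [0.3, -4.0, 7.4]
grip_force: 60.4
-4 34 204.0 25.5
-2 39 204.0 25.3
0 37 204.0 25.6
2 36 204.0 25.6
4 35 205.0 25.4
6 38 198.0 25.5
8 38 149.0 15.8
10 38 139.0 13.2
12 38 132.0 13.6
14 37 113.0 15.0
16 37 100.0 18.5
18 36 160.0 23.5
20 37 206.0 25.4
22 37 206.0 25.5
24 37 207.0 25.6
26 36 206.0 25.6
28 36 207.0 25.5
193 [-4.07546356  7.06005685] [ 4.83862798 17.40380256]<stdin>:6: RuntimeWarning: divide by zero encountered in divide
<stdin>:6: RuntimeWarning: invalid value encountered in multiply
```

The rim of the hole is centred at jig y ≈ 12.3, and the tip is now near +4, about 1 mm off in x. I'll correct x and creep on while pressing lightly.

```bash
python3 -m inch '[[[0.0008,0.0025,0],[0,0,0],0],[[0.0007,0.0025,0],[0,0,0],0],[[0,0.0015,0],[0,0,0],0],[[0,0,0],[0,0,0],0]]'|grep -E 'tcp|force'; python3 -m inch '[[[0,0.0013,0.0006],[0,0,0],0],[[0,0.0013,0.0006],[0,0,0],0],[[0,0,0],[0,0,0],0]]'|grep -E 'tcp|force'; python3 -m inch '[[[0,0.0013,0.0006],[0,0,0],0],[[0,0,0],[0,0,0],0]]'|grep -E 'tcp|force'
```

```text
tcp_pos: [0.4953, 0.0021, 0.0526]
force: [-0.1, -0.6, 0.6]
grip_force: 59.3
tcp_pos: [0.4954, 0.0036, 0.0518]
force: [1.2, -0.7, -0.3]
grip_force: 59.4
tcp_pos: [0.4955, 0.0041, 0.0516]
force: [1.2, -1.4, -0.2]
grip_force: 59.4
```

The tip has dropped about 3 mm into the hole with near-zero force. Pushing down.

```bash
python3 -m inch '[[[0,-0.001,0.00125],[0,0,0],0],[[0,0,0.00125],[0,0,0],0],[[0,0,0.00125],[0,0,0],0],[[0,0,0],[0,0,0],0]]'|grep -E 'tcp|force'; python3 -m inch '[[[0,0,0.00125],[0,0,0],0],[[0,0,0.00125],[0,0,0],0],[[0,0,0],[0,0,0],0]]'|grep -E 'tcp|ori|force'
```

```text
tcp_pos: [0.496, 0.0036, 0.0486]
force: [3.9, -0.8, -0.1]
grip_force: 59.4
tcp_pos: [0.496, 0.0036, 0.0466]
orientation: [[-0.949, -0.314, 0.001], [-0.314, 0.95, -0.0], [-0.001, -0.0, -1.0]]
force: [4.0, -1.1, 0.3]
grip_force: 59.5
```

```bash
python3 -m inch '[[[-0.0006,-0.0003,0.00125],[0,0,0],0],[[0,0,0.00125],[0,0,0],0],[[0,0,0.00125],[0,0,0],0],[[0,0,0.00125],[0,0,0],0],[[0,0,0],[0,0,0],0]]'|grep -E 'tcp|force'; python3 -m inch '[[[0,0,0.00125],[0,0,0],0],[[0,0,0.00125],[0,0,0],0],[[0,0,0.00125],[0,0,0],0],[[0,0,0],[0,0,0],0]]'|grep -E 'tcp|ori|force'
```

```text
tcp_pos: [0.4961, 0.0036, 0.0424]
force: [5.6, -0.8, 0.4]
grip_force: 59.5
tcp_pos: [0.4961, 0.0035, 0.0396]
orientation: [[-0.949, -0.314, 0.0], [-0.314, 0.949, -0.0], [-0.0, -0.0, -1.0]]
force: [5.9, 0.1, 1.2]
grip_force: 59.6
```

```bash
python3 -m inch '[[[-0.0005,0,0.0012],[0,0,0],0],[[0,0,0],[0,0,0],0]]'|grep -E 'tcp|force'; python3 -m inch '[[[0,0,0.0008],[0,0,0],0],[[0,0,0],[0,0,0],0]]'|grep -E 'tcp|ori|force'
```

```text
tcp_pos: [0.4963, 0.0036, 0.0394]
force: [1.9, -1.1, 11.6]
grip_force: 61.1
tcp_pos: [0.4963, 0.0036, 0.0393]
orientation: [[-0.949, -0.314, 0.001], [-0.314, 0.949, -0.001], [-0.0, -0.001, -1.0]]
force: [-0.5, -0.8, 16.9]
grip_force: 61.5
```

The collar is on the deck: 15 mm below the bar contact height, 17 N. Release and retreat.

```bash
python3 -m inch '[[[0,0,-0.0015],[0,0,0],0],[[0,0,0],[0,0,0],0.6],[[0,0,0],[0,0,0],0.8],[[0,0,0],[0,0,0],0.8],[[0,0,0],[0,0,0],0.8],[[0,0,0],[0,0,0],0.8],[[0,0,0],[0,0,0],0.8],[[0,0,0],[0,0,0],0.8]]'|grep -E 'tcp|open|force'; python3 -m inch '[[[0,0,-0.01],[0,0,0],0.8],[[0,0,-0.02],[0,0,0],0.8],[[0,0,-0.03],[0,0,0],0.8],[[0,0,-0.04],[0,0,0],0.8],[[0,0,-0.04],[0,0,0],0.8],[[0,0,-0.03],[0,0,0],0.8],[[0,0,0],[0,0,0],0.8],[[0,0,0],[0,0,0],0.8],[[0,0,0],[0,0,0],0.8]]'|grep -E '^t:|tcp|open|force'
python3 - <<'E'
from h import *
grab('wrist','w9');im=load('w9');P=cloud(im)
J=np.array([.4998,-.0088]);a=np.radians(18.28);R=np.array([[np.cos(a),-np.sin(a)],[np.sin(a),np.cos(a)]])
L=(P[...,:2]-J)@R*1000
m=(im['range_z']>0)&(np.hypot(L[...,0]-1,L[...,1]-12)<25)&(P[...,2]>.05)&(P[...,2]<.1)
print(m.sum(),cv2.minEnclosingCircle(L[m].astype(np.float32)),np.percentile(P[m][:,2],[10,50,90]))
E
```

```text
tcp_pos: [0.4962, 0.0037, 0.0391]
force: [0.5, -0.2, 0.1]
opening: 0.797
grip_force: 0.0
t: 14.45
tcp_pos: [0.4954, 0.0038, 0.1743]
force: [-1.3, 0.5, -0.9]
opening: 0.801
grip_force: 0.0
421 ((-0.3787250816822052, 13.430988311767578), 9.038823127746582) [0.05886598 0.07111847 0.0723633 ]
```

View pics/w9.png

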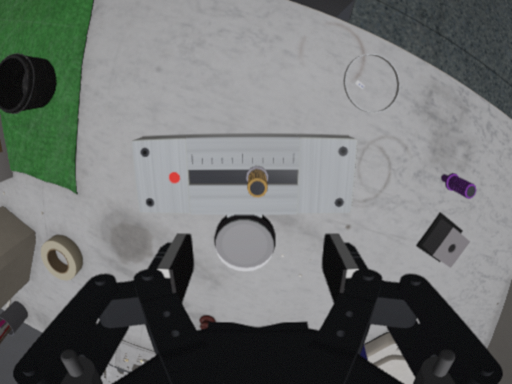

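The pin stands upright in the slot at (257,182). Its head top is at z ≈ 0.072, which is the height expected with the collar on the deck, and the gripper is clear. The lens (371,82) and cup (25,82) look undisturbed. Handing in.

```bash
python3 -c "
from plant import job
print(job.job_done())"
```

```text
the job is handed in; nothing more can be done
None
```

The pin slid from the red-dot end into the blind hole, was pushed home with its collar on the deck and released upright, and the job is handed in at about 14.5 s; no verdict was returned.

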